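Shut the laser housing's sliding cover and swing its catch across

TASK

Close up the laser housing: with the fingertips, push the sliding cover fully home over the service opening, and only then push the swing catch round against its stop so that it lies straight across behind the cover's upright lip. Only push: do not pinch or grip the cover's lip or the catch, and leave the loose things around the housing where they stand.

Things in the scene. Friction and masses are not known exactly. Their poses are not given: they have to be found in the camera images.
- laser_box: fixed ribbed aluminium housing 210 (x) x 340 (y) x 100 mm high on the table; origin at the centre of its underside, z up. Flat top at z = 100, with a service opening 116 x 150 mm at y 5 to 155. Two dark rails 8 mm wide run along y at x = -67 and 67, tops at z = 110; a pivot boss (radius 13) stands at x -90, y -10. All directions and z values below are in this frame.
- cover (a joint): travel of the black sliding cover, m: 0 = fully home (rigid end stop), growing to 0.14 as it opens towards the housing's -y; push towards +y to close. Friction 2.5 N plus 8 N per m/s, no spring: it stays where left. Plate 124 x 165 x 6 mm, top at z = 107, with an upright lip along its -y edge. Starts 0.085 to 0.135 open.
- lip_top (a point): middle of the top edge of the cover's upright lip (110 mm long along x, 12 mm thick, top at z = 139); the lip's -y face, the one to push, is 6 mm to -y of it. With the cover home it is at housing x 0, y 6.
- catch (a joint): angle of the dark steel swing catch, rad: 0 = closed against a rigid stop, arm pointing to the housing's +x, across behind the lip (3 mm from its -y face when the cover is home); grows to 2.4 as it turns clockwise seen from above (1.57: arm points to -y along the housing's front edge). Friction 0.10 N m, damping 0.04 N m s, no spring: it stays where left. Starts 1.45 to 1.95.
- catch_pivot (a point): point on the catch's vertical axis (housing x -90, y -10, z 130).
- catch_tip (a point): middle of the top edge of the free end of the catch's arm, 110 mm from the axis. The arm is a level bar 14 mm thick, from z = 118 to z = 148; to close it, push the side that faces the housing's front (-x) when the arm points to -y.
- lens_mount: loose lens in a black ring on a post and 64 x 44 mm foot, 127 mm tall, beyond the housing's +y end; origin at the centre of its underside. Leave alone.
- post_holder: loose black upright cylinder, radius 16 at the foot, 70 mm tall with a small brass thumbscrew, in front (-x) of the housing's +y half; origin at the centre of its underside. Leave alone.
- optics_case: loose flat grey plastic case 62 x 48 x 26 mm, beyond the housing's -y end; origin at the centre of its underside. Leave alone.
- hex_driver: loose hand driver 160 mm long with a black handle, lying on the table in front (-x) of the housing's -y half, along its y; 26 mm high; origin below its middle. Leave alone.

How it is judged:
On the way, in this order (a step that is already met when the one before it is completed fails the run):
1. the cover is pushed fully home while the catch is still swung out of its way (value of joint cover below 0.004 m and value of joint catch above 1 rad), for 0.2 s.
2. the catch is swung across behind the lip, the cover still home (value of joint cover below 0.004 m and value of joint catch below 0.08 rad), for 0.2 s.
At the end, for the whole second after the job is handed in: The cover is within 4 mm of fully home and the catch within 0.08 rad (about 5 degrees) of closed, both at rest, and none of the four loose things has moved 15 mm or more (all of step 2 and velocity of joint cover below 0.005 m/s and velocity of joint catch below 0.05 rad/s and distance of each of lens_mount, post_holder, optics_case, hex_driver from where it was at the start of the episode below 0.015 m); the robot touches nothing.
It fails at once if the catch is swung inwards while the cover is not home (value of joint catch below 1 rad and value of joint cover above 0.006 m).
It fails at once if the cover's lip is pinched: pressed on both faces at once (contact force between the fingers and cover_c2 above 1 N and contact force between the fingers and cover_c3 above 1 N).
It fails at once if the catch is pinched: pressed on both sides at once (contact force between the fingers and catch_c2 above 1 N and contact force between the fingers and catch_c3 above 1 N).
It fails at once if a loose thing is lifted, carried or knocked 15 mm or more from its place (distance of any of lens_mount, post_holder, optics_case, hex_driver from where it was at the start of the episode above 0.015 m).
It also fails if it takes over 51 s, if anything falls off the work surface, if the arm or the gripper's body presses on something with over 40 N, if the wrist force passes 120 N, or if a joint passes its speed limit or range.

ROBOT

A 6-joint arm with a two-finger parallel gripper is mounted at the origin on the work surface. World frame = base frame: x ahead of the robot, y to its left, z up, the work surface at z = 0. Lengths are in m, angles in rad, forces in N, time in s.
With the tool pointing down it reaches from about 0.35 to 0.975 m from the base axis. Payload 4.9 kg.
Tool frame: the origin (TCP) lies on the centre line of the jaws, within the pads' length; the fingertips stand ctrl.nose_length ahead of it and the grasp point (between the pads) lies 2 mm behind it (ctrl.nose_length is the distance from the TCP to the fingertips, in m); z points along the fingers, y is the direction in which the jaws open and shut (so a half turn about z gives the same grasp; the last joint's range is limited). The gripper opens to 85 mm and grips with 20 to 120 N. Pads are 22 mm wide; open, the fingers measure 114 mm over their backs; the gripper's body (76 mm by 85 mm) begins 54 mm behind the grasp point. The pads swing forward as they close: fully open they stand 13 mm farther back than shut.
Start: joints at [-1.272, 0.053, 1.613, -0, 1.476, -0.119], TCP at [0.254, -0.571, 0.248] pointing down, gripper open.
Joint ranges: [-3.01, 3.01], [-1.01, 2.22], [0.06, 2.58], [-1.02, 4.17], [0.09, 2.62], [-3.14, 3.14]. Speed limits (rad/s): [2.57, 2.57, 3.14, 3.14, 3.14, 3.14].

INTERFACE

Orientations are given as a rotation vector (axis times angle).
In Python, from station import sensors, get_image, order, ctrl gives the robot as it stands.
- The arm moves only by the tool move_arm, never from a script. Its argument "increments" is a list of rows, each a list of 5 numbers: the shift along the tool's x, y, z in cm, then the turn about the tool's z in degrees, then the finger opening in cm, from 0 to 8.54. In form: [[dx, dy, dz, twist, gripper], ...]. A call has 1 to 5 rows; each row is the pose to reach, as a shift and turn from the pose commanded when the call began, along the tool's axes at that moment; what a row does not reach only later rows make up. A row lasts 1/8 s, in which the tool goes at most 62.5 mm and 10.7 degrees, less where a joint would pass 70% of its speed; a pose out of reach is approached as far as the arm can. A call with a gripper value outside its range is refused whole. The fingers move at their own pace and stop on an object; "newtons" is the grip in N (left out, the last holds). Time passes only in rows, so rows that repeat a pose let the fingers close. It gives the time, the measured TCP pose, the force and the opening at its end, in the units of the state.
- sensors.get_obs(): the state, without advancing time (a new reading comes with each control period).
- get_image(name): name is "scene" or "side" or "wrist"; returns a dict with "image" (480x640x3 uint8, red, green, blue), "K" (3x3 intrinsics, pixels), "R" (3x3) and "t" (3): a world point X has camera coordinates R X + t. Camera axes: x right, y down, z forward; pixel columns grow to the right and rows downward; lengths in m; the calibration is good to about 2 mm. A picture is of the moment at which its call begins. There is no depth.
- order.finish_job(): hands the job in, once; it reports no verdict.
The state is a dict: "t": time; "q": joint angles; "dq": joint speeds; "effort": joint torques, N m; "tool_pos": TCP position; "tool_rot": TCP orientation; "contact_force": force on the tool from outside, world axes, zero at the start; "wrist_torque": the same for the moment, N m; "opening": finger opening in m.
Only numpy, scipy, OpenCV 4.12 (cv2) and the standard library are available. Lean on these libraries where they do the work, as an engineer would, in place of code of your own. Each camera call takes 0.05 s, during which the arm holds its last target.

## Working session

There is one attempt and no reset: what is moved stays moved. The work goes in short steps, Python scripts to look and compute and a tool call to move; the robot and the scene stay as the last step left them, time stands still between calls to the robot, and variables do not carry over. Pictures are saved under pics/ and viewed, and the job is handed in when it is done.

Besides the shell and the picture viewer there is one more tool, called after ">>>" in YAML: its name, and indented under it one key for each argument. move_arm: Moves the arm, as the interface text tells. Its arguments: {"type":"object","properties":{"increments":{"type":"array"},"newtons":{"type":"number"}},"required":["increments"]}

```bash
mkdir -p pics; ls; python3 - <<'E'
from station import sensors, get_image, order, ctrl
import cv2
print(sensors.get_obs(), ctrl.nose_length)
for n in ["scene","side","wrist"]:
    d=get_image(n); cv2.imwrite(f"pics/{n}0.png",d["image"][:,:,::-1]); print(n,d["K"].tolist(),d["R"].tolist(),d["t"].tolist())
E
```

```text
pics
{'t': 0.0, 'q': array([-1.27198020e+00,  5.33574431e-02,  1.61427446e+00,  2.38859659e-05,
        1.47598715e+00, -1.19013257e-01]), 'dq': array([-0.00072106, -0.00040315,  0.00056984,  0.00072414, -0.00041922,
       -0.00018597]), 'effort': array([ 1.18053867e-03, -3.93687236e+01, -3.70169592e+01, -5.17092383e-05,
        7.06895051e-03, -7.07742664e-07]), 'tool_pos': array([ 0.25343869, -0.57067855,  0.24707428]), 'tool_rot': array([-3.07130800e+00, -6.51138480e-01,  2.48419743e-04]), 'contact_force': array([-0.61448741,  0.3344625 , -0.49811947]), 'wrist_torque': array([0.0196321 , 0.03551607, 0.00309899]), 'opening': 0.08578903501019208} 0.017
scene [[583.5030527259205, 0.0, 314.88946408725957], [0.0, 583.5030527259205, 231.2692370422073], [0.0, 0.0, 1.0]] [[-0.3273773256781277, 0.9448614930871166, 0.007800353390824448], [0.7827440347182748, 0.275812250513698, -0.5578883208846777], [-0.5292786248704864, -0.17653430643292467, -0.8298793743113833]] [0.15980663010772864, -0.3560760750790439, 1.6054594727085374]
side [[538.0200273051973, 0.0, 324.8758895234811], [0.0, 538.0200273051973, 246.52313071871828], [0.0, 0.0, 1.0]] [[-0.7045023408714122, -0.7097016632204028, 3.0477774226860628e-05], [-0.39727616218888784, 0.3943301038474642, -0.8286588080483527], [0.5880885160102761, -0.5838041781469554, -0.5597540342998777]] [0.41756730973185846, 0.2859477640351288, 0.9001543227132525]
wrist [[394.62394161115213, 0.0, 318.1369974130855], [0.0, 394.62394161115213, 241.53938831681577], [0.0, 0.0, 1.0]] [[0.406279371613856, -0.9137468365305763, -0.001947031436952354], [-0.869441387475743, -0.38723355498484485, 0.30679284156912134], [-0.28108494435900905, -0.12295077317432909, -0.9517743227417566]] [-0.6238712018910917, -0.03938225177490121, 0.37914288930535833]
```

View pics/scene0.png

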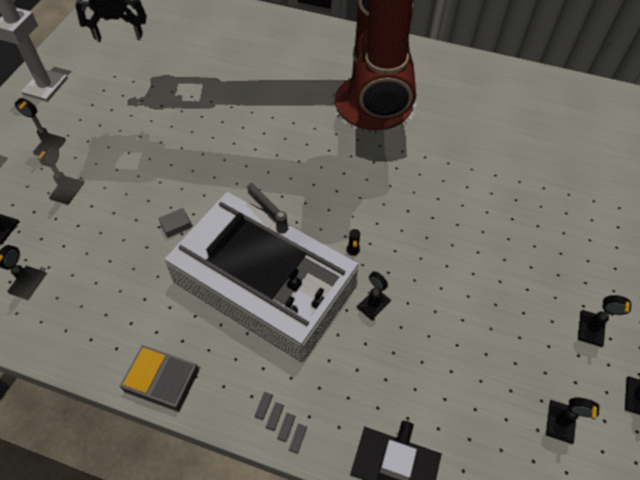

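View pics/side0.png

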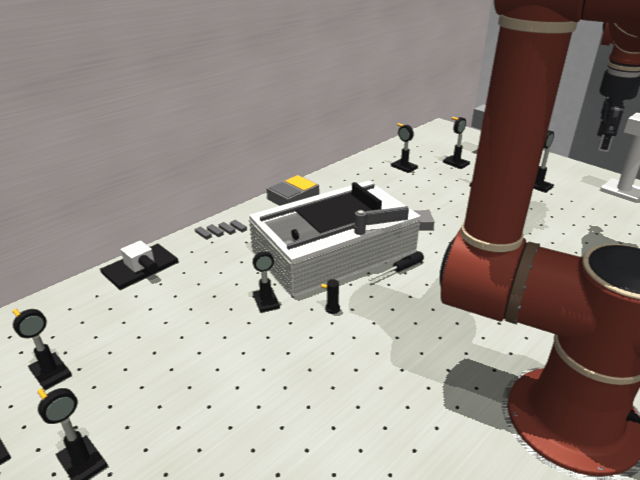

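View pics/wrist0.png

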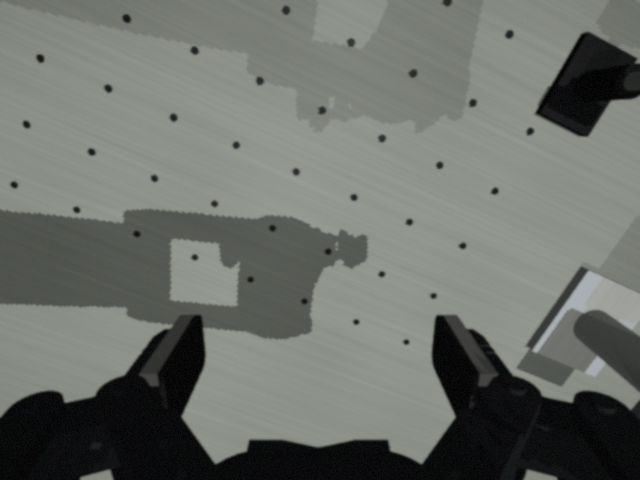

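```bash
python3 - <<'E'
import cv2
a=cv2.imread("pics/scene0.png")[170:370,150:410]; cv2.imwrite("pics/sc_crop.png",cv2.resize(a,None,fx=3,fy=3,interpolation=cv2.INTER_CUBIC))
a=cv2.imread("pics/side0.png")[160:320,230:450]; cv2.imwrite("pics/sd_crop.png",cv2.resize(a,None,fx=3.5,fy=3.5,interpolation=cv2.INTER_CUBIC))
E
```

```text
(no output)
```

View pics/sc_crop.png

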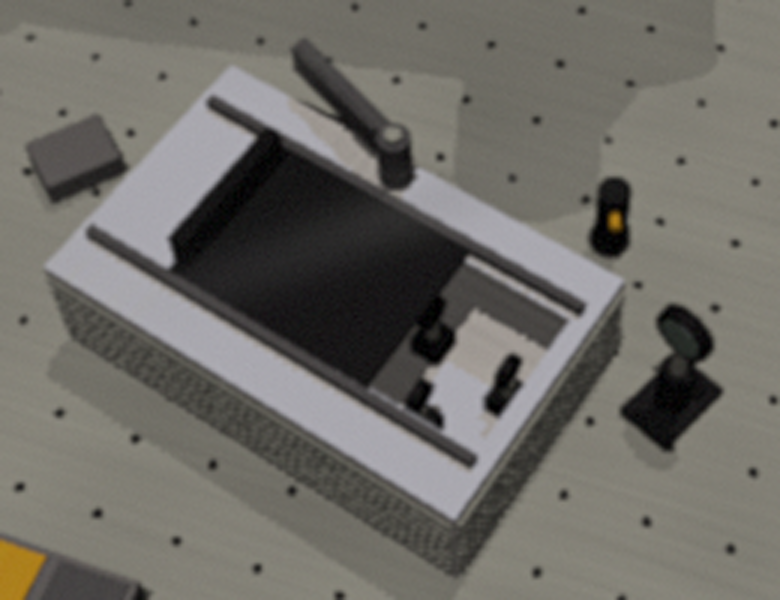

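View pics/sd_crop.png

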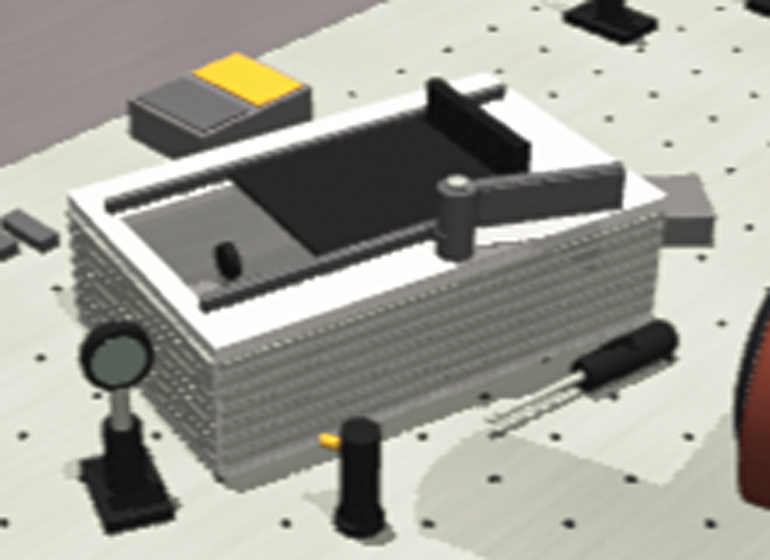

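```bash
cat > h.py <<'E'
import numpy as np
from station import sensors, get_image, order, ctrl
C={n:(lambda d:(d["K"],d["R"],d["t"]))(get_image(n)) for n in ["scene","side"]}
def proj(n,X):
    K,R,t=C[n]; c=K@(R@np.asarray(X)+t); return c[:2]/c[2]
def onz(n,uv,z):
    K,R,t=C[n]; d=R.T@np.linalg.solve(K,[*uv,1]); o=-R.T@t; return o+d*(z-o[2])/d[2]
def H(p,X):
    c,s=np.cos(p[2]),np.sin(p[2]); return np.array([p[0]+c*X[0]-s*X[1],p[1]+s*X[0]+c*X[1],X[2]])
def inv(p,W):
    c,s=np.cos(p[2]),np.sin(p[2]); x,y=W[0]-p[0],W[1]-p[1]; return np.array([c*x+s*y,-s*x+c*y,W[2]])
sc=lambda u,v:((u+.5)/3-.5+150,(v+.5)/3-.5+170)
sd=lambda u,v:((u+.5)/3.5-.5+230,(v+.5)/3.5-.5+160)
E
python3 - <<'E'
from h import *
from scipy.optimize import least_squares
a,b=.105,.17
obs=[("scene",sc(232,67),(-a,-b,.1)),("scene",sc(624,285),(-a,b,.1)),("scene",sc(458,520),(a,b,.1)),("scene",sc(47,266),(a,-b,.1)),
("side",sd(490,75),(a,-b,.1)),("side",sd(667,192),(-a,-b,.1)),("side",sd(217,350),(-a,b,.1)),("side",sd(70,192),(a,b,.1))]
f=lambda p:np.concatenate([proj(n,H(p,X))-uv for n,uv,X in obs])
best=min((least_squares(f,[.6,-.2,y]) for y in np.arange(0,6.3,1)),key=lambda r:r.cost)
p=best.x; print(p,best.fun.reshape(-1,2).round(1).tolist())
np.save("p.npy",p)
for n,uv in [("scene",sc(303,45)),("side",sd(622,167))]: print("tip",inv(p,onz(n,uv,.148)))
for n,uv in [("scene",sc(222,188)),("side",sd(480,113))]: print("lip",inv(p,onz(n,uv,.139)))
print("piv",proj("scene",H(p,(-.09,-.01,.148))), sc(394,133))
for X in [(-.09,-.01,.13),(0,-.1,.139),(0,0,0)]: print(H(p,X))
for n,uv,z in [("scene",sc(75,150),.026),("scene",sc(610,245),0.0)]: print("obj",inv(p,onz(n,uv,z)))
for uv in [sd(675,330),sd(490,420)]: print("drv",inv(p,onz("side",uv,.01)))
E
```

```text
[ 0.62875629 -0.06846138  6.04045073] [[0.4, -0.6], [0.9, -1.3], [-0.5, 0.4], [-0.7, 0.5], [-0.5, -1.0], [0.5, 1.0], [-0.2, -0.7], [-0.4, -0.2]]
tip [-0.12051091 -0.11201153  0.148     ]
tip [-0.12299367 -0.11144105  0.148     ]
lip [ 0.0044414  -0.08895858  0.139     ]
lip [-0.00439085 -0.08517708  0.139     ]
piv [281.58502346 215.63713925] (281.0, 214.0)
[ 0.53899113 -0.05653601  0.13      ]
[ 0.6047205  -0.16552981  0.139     ]
[ 0.62875629 -0.06846138  0.        ]
obj [-0.01357448 -0.26342496  0.026     ]
obj [-0.18074683  0.11854675  0.        ]
drv [-0.13291359 -0.16400726  0.01      ]
drv [-0.15078567  0.00119657  0.01      ]
```

```bash
cat >> h.py <<'E'
from scipy.spatial.transform import Rotation as Ro
p=np.load("p.npy")
def st():
    o=sensors.get_obs(); R=Ro.from_rotvec(o["tool_rot"]).as_matrix(); return o,R
def rel(hx):
    o,R=st(); return (R.T@(H(p,hx)-o["tool_pos"])*100).round(2)
def info():
    o,R=st(); print("t",o["t"],"house",inv(p,o["tool_pos"]).round(4),"toolx ang in house deg",np.degrees(np.arctan2(R[1,0],R[0,0])-p[2]).round(2),"tz",R[:,2].round(3),"F",o["contact_force"].round(1), "q",o["q"].round(2))
E
python3 - <<'E'
from h import *
info(); print(rel((0,-.14,.24)),rel((0,-.14,.132)))
E
```

```text
t 0.35 house [-0.2434 -0.5781  0.248 ] toolx ang in house deg -322.16 tz [-0.  0. -1.] F [-0.  -0.2 -0.5] q [-1.27  0.05  1.61  0.    1.48 -0.12]
[ 46.1  -19.66   0.81] [ 46.1  -19.66  11.61]
```

>>> move_arm:
  increments:
    - [5,-2,0,9,0]
    - [11,-4.5,0,18,0]
    - [16.5,-7,0,27,0]
    - [22,-9.4,0,36,0]
    - [28,-12,0,37.8,0]

```text
t: 0.98
tool_pos: [0.4599, -0.3485, 0.2485]
tool_rot: [3.118, -0.382, 0.001]
contact_force: [-0.3, -0.8, -0.1]
opening: -0.0002
```

```bash
python3 - <<'E'
from h import *
info(); print(rel((0,-.14,.24)),rel((0,-.14,.132)))
E
```

```text
t 1.075 house [-0.0952 -0.3093  0.2485] toolx ang in house deg -359.57 tz [ 0.001  0.001 -1.   ] F [-0.2 -0.9 -1. ] q [-0.77 -0.06  1.73  0.    1.48  1.03]
[  9.65 -16.86   0.88] [  9.64 -16.84  11.68]
```

>>> move_arm:
  increments:
    - [3,-5,0,0.4,0]
    - [6,-10.5,0,0.4,0]
    - [9.6,-16,0,0.4,0]
    - [9.6,-16.8,0,0.4,0]

```text
t: 1.58
tool_pos: [0.5939, -0.208, 0.2481]
tool_rot: [-3.118, 0.384, 0.0]
contact_force: [-0.7, -1.2, 0.1]
opening: -0.0003
```

```bash
python3 - <<'E'
from h import *
import cv2
info(); print(rel((0,-.14,.132)))
d=get_image("wrist"); cv2.imwrite("pics/w1.png",d["image"][:,:,::-1])
E
```

```text
t 1.675 house [-0.0014 -0.1457  0.248 ] toolx ang in house deg -360.26 tz [-0.001 -0.    -1.   ] F [-0.1 -0.1  0.2] q [-0.46  0.06  1.6  -0.    1.48  1.36]
[ 0.14 -0.58 11.6 ]
```

View pics/w1.png

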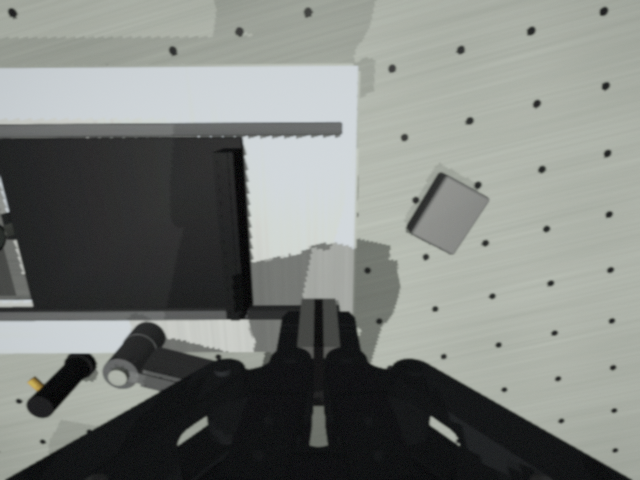

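>>> move_arm:
  increments:
    - [0.1,0,5,0,0]
    - [0.1,0,10,0,0]
    - [0.1,0,11.6,0,0]
    - [0.1,0,11.6,0,0]

```text
t: 2.22
tool_pos: [0.5923, -0.2111, 0.1317]
tool_rot: [-3.117, 0.392, 0.003]
contact_force: [0.8, -0.1, 1.0]
opening: 0.0002
```

```bash
python3 - <<'E'
from h import *
import cv2
info(); print(rel((0,-.0145,.132)))
d=get_image("side"); cv2.imwrite("pics/s2.png",cv2.resize(d["image"][140:320,200:440,::-1],None,fx=3.3,fy=3.3,interpolation=cv2.INTER_CUBIC))
E
```

```text
t 2.325 house [ 0.0009 -0.1471  0.1349] toolx ang in house deg -360.41 tz [ 0.003 -0.002 -1.   ] F [-0.2 -0.4  0.1] q [-0.46  0.16  1.7  -0.    1.28  1.36]
[ -0.19 -13.26   0.28]
```

View pics/s2.png

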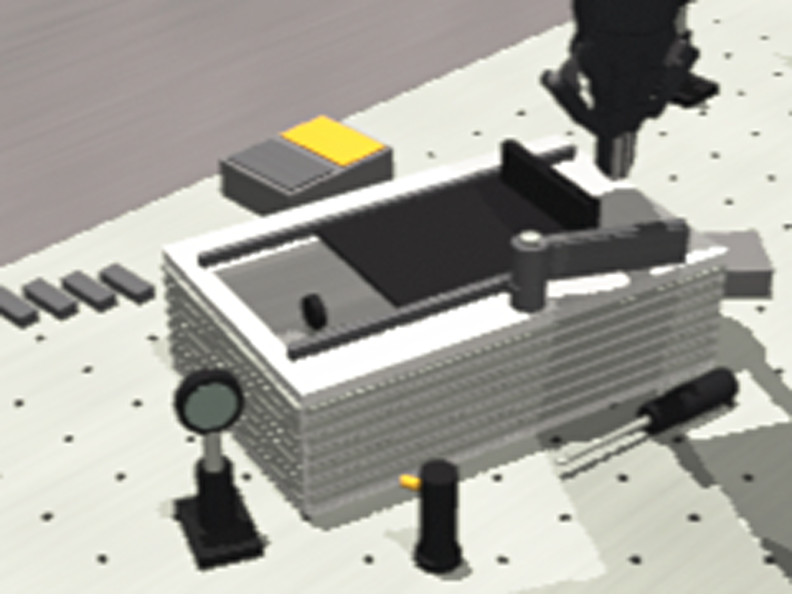

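>>> move_arm:
  increments:
    - [-0.1,-2,0.1,0,0]
    - [-0.1,-4,0.1,0,0]
    - [-0.1,-6,0.1,0,0]
    - [-0.1,-8,0.1,0,0]
    - [-0.1,-10,0.1,0,0]

```text
t: 3.0
tool_pos: [0.6175, -0.1117, 0.1317]
tool_rot: [3.117, -0.389, 0.001]
contact_force: [0.2, -3.1, 2.9]
opening: 0.0003
```

```bash
python3 - <<'E'
from h import *
import cv2
info(); print(rel((0,-.0145,.132)))
E
```

```text
t 3.1 house [-0.0011 -0.0432  0.1309] toolx ang in house deg -360.21 tz [-0.     0.002 -1.   ] F [ 0.2  0.6 -1.2] q [-0.3   0.15  1.71  0.    1.28  1.52]
[ 0.1  -2.87 -0.1 ]
```

>>> move_arm:
  increments:
    - [0,-1,0,0,0]
    - [0,-1.8,0,0,0]
    - [0,-2.4,0,0,0]
    - [0,-2.4,0,0,0]

```text
t: 3.6
tool_pos: [0.6229, -0.0891, 0.131]
tool_rot: [-3.116, 0.39, 0.0]
contact_force: [-0.2, -0.2, 0.3]
opening: -0.0
```

```bash
python3 - <<'E'
from h import *
import cv2
info(); print(rel((0,-.0145,.132)))
d=get_image("scene"); cv2.imwrite("pics/s3.png",cv2.resize(d["image"][170:370,150:410,::-1],None,fx=3,fy=3,interpolation=cv2.INTER_CUBIC))
E
```

```text
t 3.7 house [-0.0004 -0.0217  0.1313] toolx ang in house deg -360.36 tz [ 0.001  0.001 -1.   ] F [-0.   0.1 -0.4] q [-0.26  0.16  1.7   0.    1.28  1.56]
[ 0.04 -0.72 -0.07]
```

View pics/s3.png

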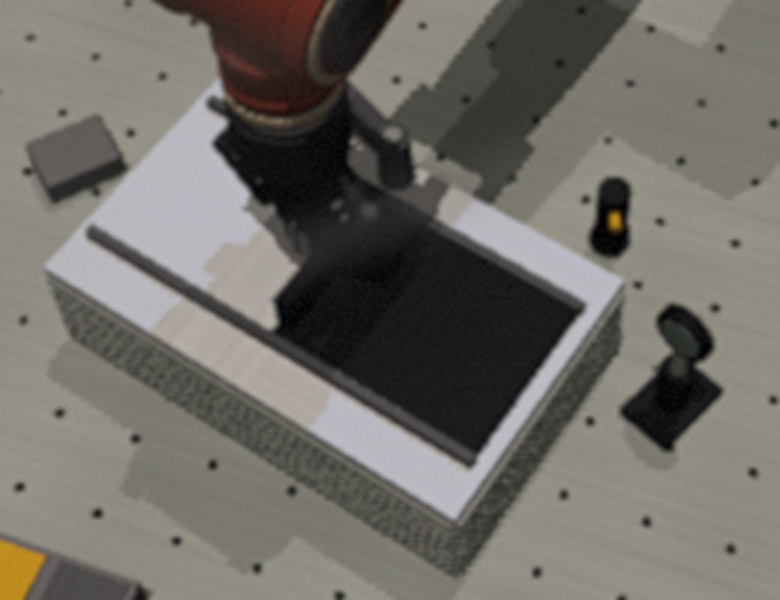

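>>> move_arm:
  increments:
    - [0,-0.4,0,0,0]
    - [0,-0.8,0,0,0]
    - [0,-0.8,0,0,0]

```text
t: 4.12
tool_pos: [0.6249, -0.0828, 0.1315]
tool_rot: [3.115, -0.39, 0.0]
contact_force: [-0.6, -5.5, 0.1]
opening: 0.0002
```

```bash
python3 - <<'E'
from h import *
info()
E
```

```text
t 4.225 house [-0.0003 -0.0149  0.1315] toolx ang in house deg -360.36 tz [ 0.    -0.002 -1.   ] F [-0.9 -4.3  0.4] q [-0.25  0.16  1.7  -0.    1.28  1.57]
```

>>> move_arm:
  increments:
    - [0,-0.2,0,0,0]
    - [0,-0.4,0,0,0]
    - [0,-0.4,0,0,0]
    - [0,-0.4,0,0,0]

```text
t: 4.72
tool_pos: [0.6249, -0.0826, 0.1316]
tool_rot: [3.108, -0.39, -0.002]
contact_force: [-4.9, -16.4, 1.3]
opening: -0.0003
```

```bash
python3 - <<'E'
from h import *
info()
E
```

```text
t 4.825 house [-0.0004 -0.0146  0.1316] toolx ang in house deg -360.41 tz [-0.002 -0.009 -1.   ] F [ -5.3 -16.4   1.1] q [-0.25  0.16  1.7  -0.01  1.28  1.58]
```

>>> move_arm:
  increments:
    - [0,1.5,0,0,0]
    - [0,3,0,0,0]
    - [0,4,-4,0,0]
    - [0,4,-9,0,0]
    - [-2,5,-10,0,0]

```text
t: 5.45
tool_pos: [0.5965, -0.1223, 0.2367]
tool_rot: [3.117, -0.389, 0.014]
contact_force: [-0.5, -0.5, 0.7]
opening: 0.0
```

```bash
python3 - <<'E'
from h import *
import cv2
info(); print(rel((-.17,-.08,.23)),rel((-.17,-.08,.142)))
d=get_image("scene"); cv2.imwrite("pics/s4.png",cv2.resize(d["image"][170:370,150:410,::-1],None,fx=3,fy=3,interpolation=cv2.INTER_CUBIC))
E
```

```text
t 5.55 house [-0.0206 -0.0605  0.234 ] toolx ang in house deg -360.39 tz [ 0.004 -0.001 -1.   ] F [ 0.2 -0.1  0.5] q [-0.33  0.02  1.67  0.    1.45  1.49]
[-14.93   2.06   0.34] [-14.97   2.06   9.14]
```

View pics/s4.png

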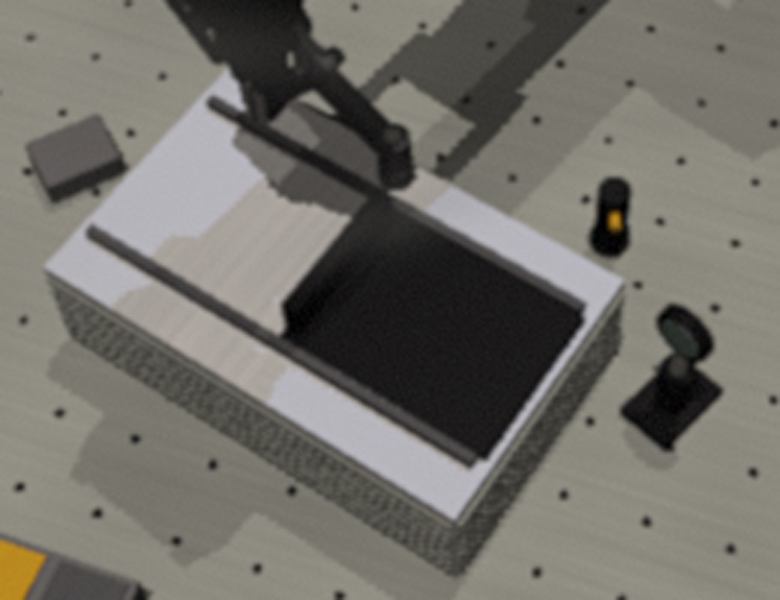

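The cover is home in the picture: its far edge is at the rail ends (crop ~485,460) and the opening is hidden. Next I go round to the catch's outer side.

>>> move_arm:
  increments:
    - [-5,0.7,0,0,0]
    - [-10,1.4,0,0,0]
    - [-15,2,0,0,0]
    - [-15,2,0.3,0,0]

```text
t: 6.1
tool_pos: [0.4414, -0.1031, 0.2263]
tool_rot: [-3.116, 0.39, 0.003]
contact_force: [0.8, -1.0, 0.2]
opening: -0.0003
```

```bash
python3 - <<'E'
from h import *
import cv2
info(); print(rel((-.17,-.08,.142)))
d=get_image("wrist"); cv2.imwrite("pics/w5.png",d["image"][:,:,::-1])
d=get_image("side"); cv2.imwrite("pics/s5.png",cv2.resize(d["image"][140:320,200:440,::-1],None,fx=3.3,fy=3.3,interpolation=cv2.INTER_CUBIC))
E
```

```text
t 6.2 house [-0.1712 -0.0788  0.2271] toolx ang in house deg -360.35 tz [-0.001  0.001 -1.   ] F [1.  0.6 0.3] q [-0.39 -0.36  2.02  0.    1.49  1.43]
[0.13 0.13 8.51]
```

View pics/w5.png

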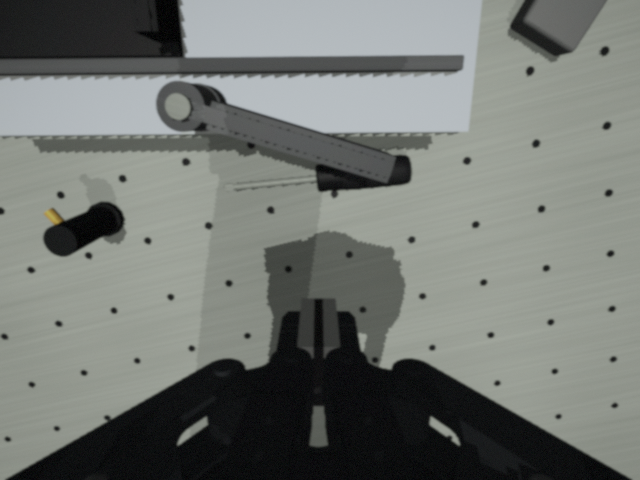

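View pics/s5.png

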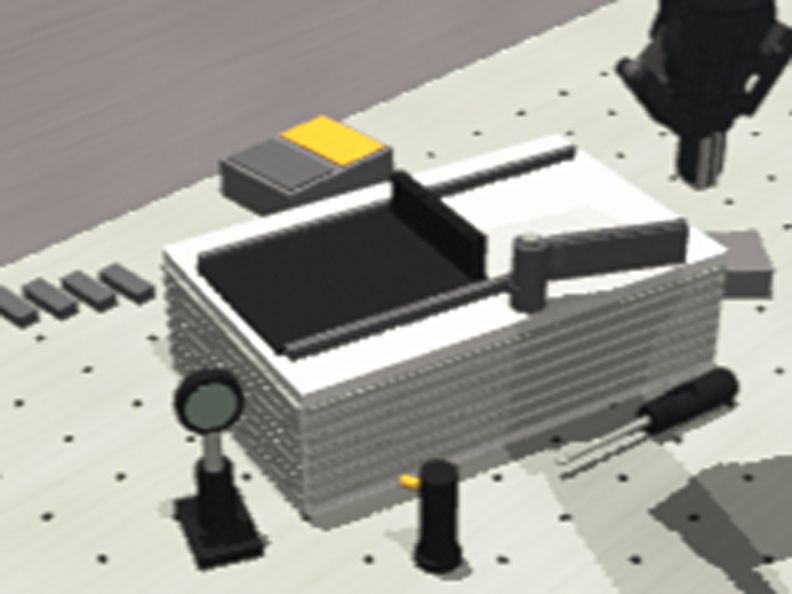

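>>> move_arm:
  increments:
    - [0.1,0.1,4,0,0]
    - [0.1,0.1,8,0,0]
    - [0.1,0.1,8.5,0,0]
    - [0.1,0.1,8.5,0,0]

```text
t: 6.8
tool_pos: [0.4454, -0.1056, 0.144]
tool_rot: [-3.117, 0.39, -0.0]
contact_force: [0.4, -0.6, 0.3]
opening: 0.0001
```

```bash
cat >> h.py <<'E'
def fc(th,r=.08,z=.142):
    u=np.array([np.cos(th),-np.sin(th)]); t=np.array([np.sin(th),np.cos(th)])
    h=.011*abs(t[0])+.0145*abs(t[1])+.007
    c=np.array([-.09,-.01])+r*u-h*t; return (c[0],c[1],z)
E
python3 - <<'E'
from h import *
info()
for th in [1.87,1.7,1.5,1.3,1.1,.9,.7,.5,.3,.1,0,-.05]: print(th,np.round(fc(th),4),rel(fc(th)))
E
```

```text
t 6.9 house [-0.1683 -0.0802  0.1454] toolx ang in house deg -360.35 tz [ 0.003 -0.001 -1.   ] F [ 0.1 -0.2 -0. ] q [-0.4  -0.28  2.09  0.    1.32  1.42]
1.87 [-0.1344 -0.08    0.142 ] [ 3.39 -0.04  0.35]
1.7 [-0.1199 -0.0868  0.142 ] [4.85 0.63 0.36]
1.5 [-0.1033 -0.0911  0.142 ] [6.51 1.05 0.36]
1.3 [-0.0893 -0.0928  0.142 ] [7.91 1.21 0.37]
1.1 [-0.0745 -0.0919  0.142 ] [9.39 1.11 0.37]
0.9 [-0.0596 -0.088   0.142 ] [10.88  0.71  0.38]
0.7 [-0.045  -0.0808  0.142 ] [12.33 -0.02  0.38]
0.5 [-0.0318 -0.0703  0.142 ] [13.65 -1.08  0.38]
0.3 [-0.0207 -0.0567  0.142 ] [14.75 -2.44  0.39]
0.1 [-0.0126 -0.0404  0.142 ] [15.54 -4.08  0.39]
0 [-0.01   -0.0315  0.142 ] [15.8  -4.97  0.39]
-0.05 [-0.009 -0.028  0.142] [15.9  -5.32  0.39]
```

>>> move_arm:
  increments:
    - [2,0,0.2,0,0]
    - [3.4,0,0.2,0,0]
    - [4.9,0.6,0.2,0,0]
    - [6.5,1,0.2,0,0]
    - [7.9,1.2,0.2,0,0]

```text
t: 7.52
tool_pos: [0.5189, -0.1366, 0.142]
tool_rot: [-3.117, 0.39, 0.0]
contact_force: [-1.2, 1.8, -0.0]
opening: 0.0003
```

```bash
python3 - <<'E'
from h import *
import cv2
info()
for th in [1.1,.9,.7,.5,.3,.1,0,-.05]: print(th,np.round(fc(th),4),rel(fc(th)))
d=get_image("side"); cv2.imwrite("pics/s6.png",cv2.resize(d["image"][140:320,200:440,::-1],None,fx=3.3,fy=3.3,interpolation=cv2.INTER_CUBIC))
E
```

```text
t 7.625 house [-0.0895 -0.0929  0.1421] toolx ang in house deg -360.36 tz [ 0.002 -0.001 -1.   ] F [-0.8 -0.3  0.5] q [-0.4  -0.07  1.92 -0.    1.29  1.42]
1.1 [-0.0745 -0.0919  0.142 ] [ 1.49 -0.11  0.01]
0.9 [-0.0596 -0.088   0.142 ] [ 2.99 -0.51  0.01]
0.7 [-0.045  -0.0808  0.142 ] [ 4.44 -1.24  0.01]
0.5 [-0.0318 -0.0703  0.142 ] [ 5.76 -2.29  0.01]
0.3 [-0.0207 -0.0567  0.142 ] [ 6.86 -3.66  0.02]
0.1 [-0.0126 -0.0404  0.142 ] [ 7.65 -5.3   0.02]
0 [-0.01   -0.0315  0.142 ] [ 7.91 -6.19  0.02]
-0.05 [-0.009 -0.028  0.142] [ 8.01 -6.54  0.02]
```

View pics/s6.png

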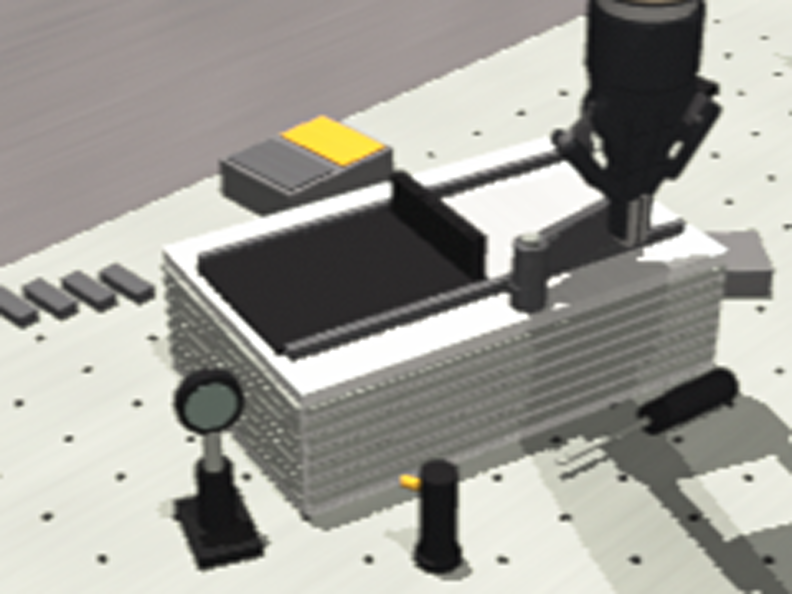

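>>> move_arm:
  increments:
    - [1.5,-0.1,0,0,0]
    - [3,-0.5,0,0,0]
    - [4.4,-1.2,0,0,0]
    - [5.8,-2.3,0,0,0]
    - [6.9,-3.7,0,0,0]

```text
t: 8.3
tool_pos: [0.5953, -0.1171, 0.1413]
tool_rot: [3.117, -0.39, 0.0]
contact_force: [-2.2, -0.8, -1.0]
opening: 0.0002
```

```bash
python3 - <<'E'
from h import *
import cv2
info()
for th in [.2,.1,0,-.05]: print(th,np.round(fc(th),4),rel(fc(th)))
d=get_image("side"); cv2.imwrite("pics/s7.png",cv2.resize(d["image"][140:320,200:440,::-1],None,fx=3.3,fy=3.3,interpolation=cv2.INTER_CUBIC))
E
```

```text
t 8.4 house [-0.0203 -0.0543  0.1415] toolx ang in house deg -360.26 tz [ 0.002  0.    -1.   ] F [ 0.1 -0.2 -0.4] q [-0.32  0.1   1.75  0.    1.29  1.5 ]
0.2 [-0.0162 -0.0488  0.142 ] [ 0.4  -0.55 -0.05]
0.1 [-0.0126 -0.0404  0.142 ] [ 0.76 -1.4  -0.04]
0 [-0.01   -0.0315  0.142 ] [ 1.02 -2.29 -0.04]
-0.05 [-0.009 -0.028  0.142] [ 1.12 -2.64 -0.04]
```

View pics/s7.png

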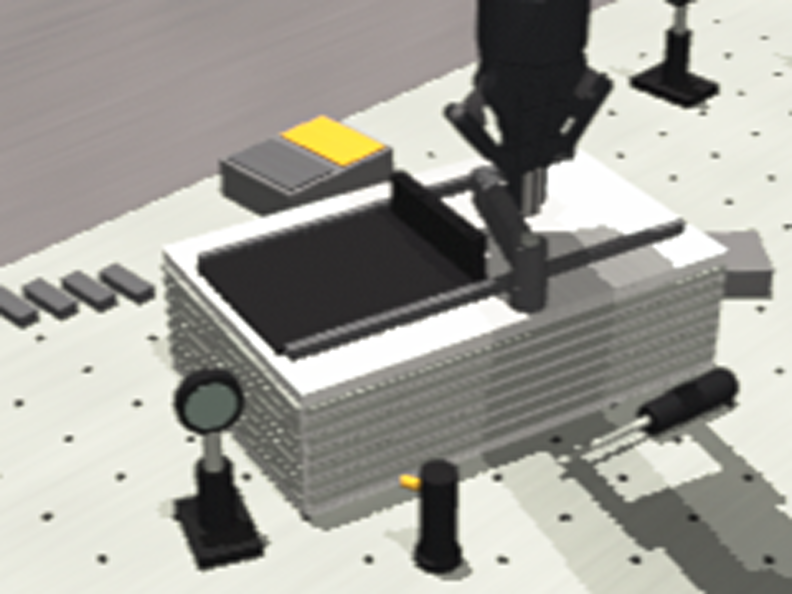

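The catch has swung to about 0.3 rad. I'll take the last part slowly.

>>> move_arm:
  increments:
    - [0.4,-0.6,0,0,0]
    - [0.8,-1.4,0,0,0]
    - [1,-2,0,0,0]
    - [1,-2.4,0,0,0]
    - [1,-2.4,0,0,0]

```text
t: 9.07
tool_pos: [0.6101, -0.0968, 0.1415]
tool_rot: [3.117, -0.39, 0.002]
contact_force: [0.8, -1.4, -0.1]
opening: -0.0001
```

```bash
python3 - <<'E'
from h import *
info()
E
```

```text
t 9.175 house [-0.0115 -0.032   0.1415] toolx ang in house deg -360.36 tz [ 0.001  0.    -1.   ] F [ 1.3 -1.8 -0.4] q [-0.28  0.12  1.72  0.    1.3   1.54]
```

>>> move_arm:
  increments:
    - [0,-0.3,0,0,0]
    - [0,-0.5,0,0,0]
    - [0,-0.5,0,0,0]
    - [0,-0.5,0,0,0]

```text
t: 9.68
tool_pos: [0.6101, -0.0962, 0.1416]
tool_rot: [3.109, -0.39, -0.001]
contact_force: [-3.4, -14.7, -0.2]
opening: 0.0001
```

```bash
python3 - <<'E'
from h import *
info()
E
```

```text
t 9.775 house [-0.0114 -0.0315  0.1416] toolx ang in house deg -360.42 tz [-0.002 -0.008 -1.   ] F [ -3.7 -14.9   0.5] q [-0.27  0.12  1.72 -0.01  1.3   1.55]
```

>>> move_arm:
  increments:
    - [0,1,0,0,0]
    - [0,3,0,0,0]
    - [0,5,-2,0,0]
    - [0,6,-6,0,0]
    - [0,11,-10,0,0]

```text
t: 10.4
tool_pos: [0.5843, -0.1974, 0.243]
tool_rot: [-3.117, 0.386, -0.002]
contact_force: [1.2, -1.6, 0.4]
opening: 0.0002
```

>>> move_arm:
  increments:
    - [-3,5,0,0,0]
    - [-6,9,0,0,0]
    - [-6,9,0,0,0]

```text
t: 10.78
tool_pos: [0.5019, -0.2726, 0.2423]
tool_rot: [3.115, -0.397, 0.003]
contact_force: [0.7, 0.2, 0.2]
opening: 0.0002
```

```bash
python3 - <<'E'
from h import *
import cv2
info()
d=get_image("scene"); cv2.imwrite("pics/s8.png",cv2.resize(d["image"][170:370,150:410,::-1],None,fx=3,fy=3,interpolation=cv2.INTER_CUBIC))
d=get_image("side"); cv2.imwrite("pics/s9.png",cv2.resize(d["image"][160:320,230:450,::-1],None,fx=3.5,fy=3.5,interpolation=cv2.INTER_CUBIC))
for n,X in [("tip",(.02,-.01,.148)),("lip",(0,.006,.139))]:
    a=proj("scene",H(p,X));b=proj("side",H(p,X)); print(n,(a-[150,170])*3,(b-[230,160])*3.5)
E
```

```text
t 10.875 house [-0.0727 -0.2263  0.2419] toolx ang in house deg -360.44 tz [ 0.002 -0.001 -1.   ] F [ 0.6  0.  -0.1] q [-0.62 -0.07  1.75  0.    1.46  1.2 ]
tip [299.47033986 250.37526012] [364.59457204 112.39366028]
lip [337.8419678  247.35273759] [359.70840923 143.09401761]
```

View pics/s8.png

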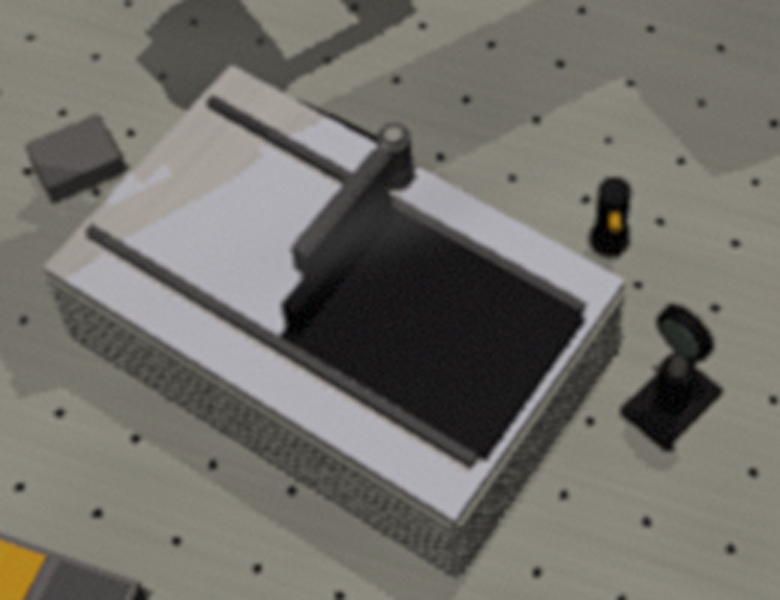

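View pics/s9.png

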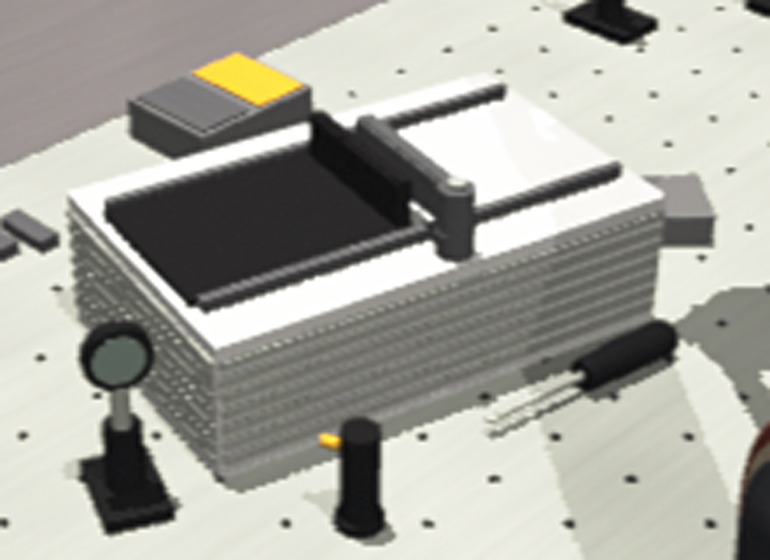

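```bash
python3 -c "
from station import order
print(order.finish_job())"
```

```text
the job is handed in; nothing more can be done
None
```

The housing is closed up and the job is handed in. It used about 11 of the 51 s; the hand-in reports no verdict.

- **Cover:** I pushed it home with closed fingertips on the lip's -y face. It met a rigid stop at about 17 N. The tool was then at housing y = -14.6 mm, which puts the cover home for a finger half-thickness I estimated at 14.5 mm.
- **Catch:** I then swung it round by its outer side until it met its stop at about 15 N. The tool was at y = -31.5 mm, exactly where I computed it would be for a closed catch.
- **Last checks:** After backing off, the final scene and side pictures show the catch lying straight behind the lip. Its tip is about 2 pixels from the computed closed position. The opening is fully covered.
- **Loose things:** All four sit at the same pixel positions as at the start.
- **Clearance:** The arm stands clear with no contact force.

No check failed or disagreed.

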